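# Fit the T-handle to the book press's splined screw

### The job

Pick up the red T-handle and fit it onto the ribbed head of the green book press's screw: turn it so that its teeth go between the ribs, and keep hold of it while pushing it down (rocking it a little if it stands proud) until it is fully home on the collar, then let go. Leave the blue handle and the white glue bottle standing where they are.

Things in the scene. Friction and masses are not known exactly. Their poses are not given: they have to be found in the camera images.
- red_handle: Loose T-handle standing on its hub, 0.35 kg. Origin: centre of the underside, z up, x along the red bar. Bar 110 x 18 mm, 62 to 84 mm up, on a 15 mm neck; aluminium hub 60 mm across, 46 mm high, 40 mm blind bore below. Four inner teeth at 45 deg to the bar: it fits when the bar lies along any rib pair (every 90 deg), with about 10 deg and 2.5 mm play each way.
- screw: Splined head on the press's green crossbeam. Origin: on the axis, top of the dark collar, 150 mm above the table; z up. Four brass ribs, a cross along its x and y: 38 mm across, 8 mm thick, 36 mm high, roof-shaped tops. Turns about z, stiffly (0.8 N m). Handle fully home: its hub is on the collar, origins coincide; teeth standing on ribs: some 30 mm too high. Press fixed, 200 x 200 mm.
- blue_handle: Bystander: a similar loose T-handle with a blue bar 86 mm long and a slim dark hub 42 mm in diameter with a plain bore that does not fit the screw; 84 mm high. Origin: centre of its underside, x along the bar.
- glue: Bystander: white glue bottle with orange cap, 50 mm in diameter, 120 mm high, standing. Origin: centre of its underside.
Not all that is in view belongs to the job. Of the things that look like the red_handle, the smallest one is meant.

How it is judged:
By the outcome, as a careful person would: the job done as asked, in the order asked, and still so for the second after the job is handed in, with the robot touching nothing.
It also fails if it takes over 35 s, if anything falls off the work surface, if the arm or the gripper's body presses on something with over 40 N, if the wrist force passes 120 N, or if a joint passes its speed limit or range.

### The arm

A 6-joint arm with a two-finger parallel gripper is mounted at the origin on the work surface. World frame = base frame: x ahead of the robot, y to its left, z up, the work surface at z = 0. Lengths are in mm, angles in degrees, forces in N, time in s.
With the tool pointing down it reaches from about 300 to 825 mm from the base axis. Payload 5.4 kg.
Tool frame: the origin (TCP) lies between the finger pads; the fingertips stand 25 mm ahead of it and the grasp point (between the pads) lies 6 mm ahead of it; z points along the fingers, y is the line along which they close (so a half turn about z gives the same grasp; the last joint's range is limited). The gripper opens to 92 mm and grips with 3 to 60 N. Pads are 20 mm wide; open, the fingers measure 128 mm over their backs; the gripper's body (75 mm by 189 mm) begins 69 mm behind the grasp point.
Start: joints at [-81.308, 9.076, 91.501, -0, 79.423, -12.038], TCP at [203.502, -537.767, 239.601] pointing down, gripper open.
Joint ranges: [-166.64, 166.64], [-54.1, 131.32], [10.49, 154.53], [-73.88, 253.88], [9.74, 151.15], [-171.62, 171.62]. Speed limits (degrees/s): [147.25, 147.25, 180, 180, 180, 180].

### API

Orientations are given as a 3x3 rotation matrix whose columns are the frame's x, y, z axes.
In Python, from rig import arm gives the robot as it stands. The module is installed in compiled form; this text tells all that it offers.
- The arm moves only by the tool carry_out, never from a script. Its argument "targets" is text: rows parted by semicolons, each of 5 numbers parted by spaces: the opening, from -1 (shut) to 1 (fully open), so that 0 is half open, then the shift along the world's x, y, z as a fraction of full scale, then the turn about the world's z as a fraction of full scale. A call has 1 to 5 rows; each row is the pose to reach, as a shift and turn from the pose commanded when the call began, turning the shorter way round; what a row does not reach only later rows make up. Full scale, the value 1, is 0.15 m for a shift and 180 degrees for a turn. A row lasts 1/8 s, in which the tool goes at most 62.5 mm and 10.7 degrees, less where a joint would pass 70% of its speed; a pose out of reach is approached as far as the arm can. A call with a number of a shift or a turn outside -1 to 1 is refused whole. A call with a gripper value outside its range is refused whole. The fingers move at their own pace and stop on an object; the grip force is fixed at half the most. Time passes only in rows, so rows that repeat a pose let the fingers close. It gives the time, the measured TCP pose, the force, the opening and the grip force at its end, in the units of the state.
- arm.state(): the state, without advancing time (a new reading comes with each control period).
- arm.get_image(name): name is "scene" or "top"; returns (picture, depth): 384x512x3 uint8, blue, green, red; 384x512 float32, mm along the optical axis (not along the pixel's ray), 0 where there is no reading.
- arm.calibration(name): a dict with "intrinsics" (3x3 intrinsics, pixels), "cam_to_world" (4x4, takes a point from camera to world coordinates). Camera axes: x right, y down, z forward; pixel columns grow to the right and rows downward; lengths in mm; the calibration is good to about 2 mm. A picture is of the moment at which its call begins. calibration takes no time and is no camera call.
- arm.hand_in(): hands the job in; it is judged then, once.
The state is a dict: "t": time; "qpos": joint angles; "qvel": joint speeds; "effort": joint torques, N m; "eef_pos": TCP position; "tcp_rot": TCP orientation; "contact_force": force on the tool from outside, world axes, zero at the start; "moment": the same for the moment, N m; "gripper_width": finger opening in mm; "gripper_force": force on a finger pad.
Only numpy, scipy, OpenCV 4.12 (cv2) and the standard library are available. Lean on these libraries where they do the work, as an engineer would, in place of code of your own. Each camera call takes 0.05 s, during which the arm holds its last target. There are 200 camera calls.

## Working session

There is one attempt and no reset: what is moved stays moved. The work goes in short steps, Python scripts to look and compute and a tool call to move; the robot and the scene stay as the last step left them, time stands still between calls to the robot, and variables do not carry over. Pictures are saved under pics/ and viewed, at most 10 in all, crops included, and the job is handed in when it is done.

Besides the shell and the picture viewer there is one more tool, called after "Emit:" by a JSON object that holds its "api" and its "payload", one argument or row to a line. carry_out: Moves the arm, as the interface text tells. Its arguments: {"type":"object","properties":{"targets":{"type":"string"}},"required":["targets"]}

```bash
mkdir -p pics; python3 - <<'E'
from rig import arm
import numpy as np,cv2
ims=[]
for n in("scene","top"):
    p,d=arm.get_image(n);c=arm.calibration(n)
    np.savez(n+".npz",p=p,d=d,K=c["intrinsics"],T=c["cam_to_world"]);cv2.imwrite(f"pics/{n}.png",p)
    print(n,np.round(c["intrinsics"],1).tolist(),np.round(c["cam_to_world"],3).tolist())
s=arm.state();print(s["t"],s["eef_pos"],np.round(s["tcp_rot"],3).tolist(),s["gripper_width"])
E
```

```text
scene [[408.7, 0.0, 257.3], [0.0, 408.7, 189.1], [0.0, 0.0, 1.0]] [[-0.077, 0.765, -0.64, 1306.069], [0.997, 0.056, -0.054, -44.366], [-0.005, -0.642, -0.767, 1005.625], [0.0, 0.0, 0.0, 1.0]]
top [[444.3, 0.0, 255.2], [0.0, 444.3, 191.8], [0.0, 0.0, 1.0]] [[-0.02, -0.986, 0.163, 402.254], [-0.999, 0.026, 0.031, -98.803], [-0.035, -0.162, -0.986, 1103.206], [0.0, 0.0, 0.0, 1.0]]
0.1 [ 203.43319297 -537.26320424  238.72459923] [[0.935, 0.354, -0.0], [0.354, -0.935, 0.002], [0.0, -0.002, -1.0]] 92.18768109298027
```

View pics/scene.png

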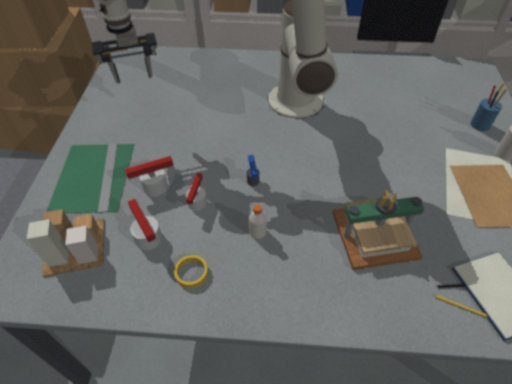

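View pics/top.png

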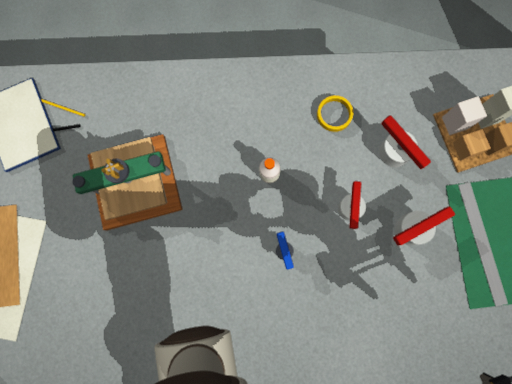

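Three red T-handles appear in the top view: A (356,205), B (406,141) and C (425,226). A looks smallest. I'll measure the bars and enlarge the crops.

```bash
cat > h.py <<'E'
import numpy as np,cv2
from rig import arm
def cal(n):
    c=arm.calibration(n);return np.array(c["intrinsics"]),np.array(c["cam_to_world"])
def ray(n,uv,z):
    K,T=cal(n);uv=np.atleast_2d(uv).astype(float)
    d=np.c_[uv,np.ones(len(uv))]@np.linalg.inv(K).T@T[:3,:3].T;o=T[:3,3]
    return o+d*((z-o[2])/d[:,2])[:,None]
def cloud(n,d):
    K,T=cal(n);v,u=np.mgrid[:384,:512]
    c=np.stack([(u-K[0,2])/K[0,0]*d,(v-K[1,2])/K[1,1]*d,d],-1)
    return c@T[:3,:3].T+T[:3,3]
def bars(n,p,z,lo,hi,amin=60):
    m=cv2.inRange(cv2.cvtColor(p,cv2.COLOR_BGR2HSV),lo,hi)
    if lo[0]==0: m|=cv2.inRange(cv2.cvtColor(p,cv2.COLOR_BGR2HSV),(172,lo[1],lo[2]),(180,255,255))
    out=[]
    for c in cv2.findContours(m,cv2.RETR_EXTERNAL,cv2.CHAIN_APPROX_NONE)[0]:
        if cv2.contourArea(c)<amin: continue
        w=ray(n,c[:,0],z)[:,:2].astype(np.float32)
        (cx,cy),(a,b),_=r=cv2.minAreaRect(w)
        B=cv2.boxPoints(r);e=max((B[1]-B[0],B[2]-B[1]),key=np.linalg.norm)
        out.append((c[:,0].mean(0).round(),np.round([cx,cy,max(a,b),min(a,b),np.degrees(np.arctan2(e[1],e[0]))%180],1)))
    return out
E
python3 - <<'E'
from h import *
for n in("top","scene"):
    f=np.load(n+".npz");p,d=f["p"],f["d"]
    X=cloud(n,d)
    for c,r in bars(n,p,84,(0,140,70),(8,255,255)): print(n,"red",c,r)
    for c,r in bars(n,p,84,(105,150,60),(130,255,255)): print(n,"blue",c,r)
    for c,r in bars(n,p,120,(9,170,150),(18,255,255),20): print(n,"orange",c,r)
    hs=cv2.cvtColor(p,cv2.COLOR_BGR2HSV)
    u0,v0=((115,170) if n=="top" else (387,200))
    s=np.s_[v0-22:v0+22,u0-25:u0+25]
    z=X[s][...,2];m=(z>165)&(z<200)
    print(n,"head pts",m.sum(),X[s][m].mean(0),z[m].max(),"beam z",np.median(z[(z>120)&(z<160)]))
    a=cv2.resize(p[s],None,fx=8,fy=8,interpolation=cv2.INTER_CUBIC); 
    if n=="top": b=cv2.resize(p[105:255,310:480],(400,352),interpolation=cv2.INTER_CUBIC);A=np.hstack([a,b])
    else: cv2.imwrite("pics/c1.png",np.hstack([cv2.resize(A,(600,264),interpolation=cv2.INTER_AREA),cv2.resize(a,(200,176))[:264] if 0 else cv2.copyMakeBorder(cv2.resize(a,(200,176)),0,88,0,0,0)]));cv2.imwrite("pics/c2.png",A)
E
```

```text
top red [424. 226.] [ 482.6 -447.3  150.8   24.5  117.6]
top red [355. 205.] [ 535.1 -295.2  109.4   18.9  172.8]
top red [405. 142.] [ 680.6 -420.2  144.3   31.1   36.7]
top blue [285. 250.] [ 434.9 -130.7   84.    18.3   13.2]
top orange [269. 163.] [ 629.9 -100.4   23.2   18.1  178.5]
top orange [164. 160.] [644.9 141.7 116.   27.5  15.5]
top head pts 197 [615.82773024 238.11572714 180.90824379] 189.82212426985666 beam z 138.3580317878368
scene red [141. 220.] [ 668.5 -422.5  156.5   20.3   36.5]
scene red [194. 188.] [ 545.3 -295.2  110.6   18.7  174.1]
scene red [149. 167.] [ 472.  -449.4  140.8   40.2  116.2]
scene blue [253. 166.] [ 446.9 -129.9   90.8   16.2   12. ]
scene blue [355.   6.] [-604.6  262.5  145.9   75.7  176.4]
scene orange [257. 208.] [ 634.4 -101.8   16.3   13.7   94.2]
scene head pts 146 [622.10854159 239.37985464 178.47955447] 187.98223023600644 beam z 136.20119241450175
```

View pics/c2.png

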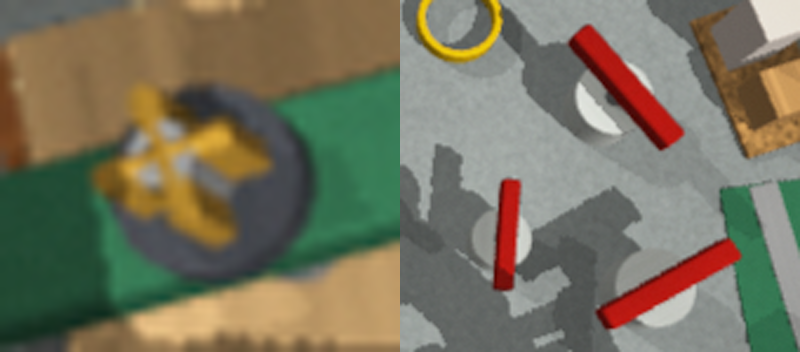

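Candidate A (356,205) has a bar of 110 x 18 mm, which fits the description. B and C have bars of about 150 mm, so A is the target. The crop shows brass ribs at about (112,169) in the full top image and the dark collar at about (117,170). Next I'll refine the poses with depth.

```bash
python3 - <<'E'
from h import *
from scipy.optimize import minimize
H=[]
for n in("top","scene"):
    f=np.load(n+".npz");p,d=f["p"],f["d"];X=cloud(n,d);hs=cv2.cvtColor(p,cv2.COLOR_BGR2HSV)
    m=(hs[...,1]>140)&((hs[...,0]<8)|(hs[...,0]>172))&(np.hypot(X[...,0]-540,X[...,1]+295)<70)&(d>0)
    P=X[m];t=P[P[:,2]>79]
    (c,s,_)=cv2.minAreaRect(t[:,:2].astype(np.float32));w,v=np.linalg.eigh(np.cov(t[:,:2].T))
    print(n,"bar",len(t),c,s,np.degrees(np.arctan2(*v[::-1,1]))%180,np.percentile(P[:,2],[5,50,98]))
    g=np.hypot(X[...,0]-618,X[...,1]-239)<32
    col=X[g&(X[...,2]>144)&(X[...,2]<155)&(hs[...,1]<110)]
    print(" collar",len(col),cv2.minEnclosingCircle(col[:,:2].astype(np.float32)))
    br=g&(hs[...,0]>10)&(hs[...,0]<30)&(hs[...,1]>120)
    Q=X[br&(X[...,2]>160)]
    print(" brass",len(Q),np.percentile(Q[:,2],[5,50,95]),Q.mean(0),(Q.min(0)+Q.max(0))/2)
    H.append(Q)
    for zl in(170,176):
        q=Q[Q[:,2]>zl][:,:2]
        def cost(a):
            e=q-a[:2];c,s=np.cos(a[2]),np.sin(a[2]);u=e[:,0]*c+e[:,1]*s;w=-e[:,0]*s+e[:,1]*c
            dist=lambda x,y:np.hypot(np.maximum(abs(x)-19,0),np.maximum(abs(y)-3,0))
            return (np.minimum(dist(u,w),dist(w,u))**2).sum()/len(q)
        r=min((minimize(cost,[*((q.min(0)+q.max(0))/2),k],method="Nelder-Mead") for k in np.radians([0,22,45,67])),key=lambda r:r.fun)
        print(" cross",zl,len(q),r.x[:2].round(1),np.degrees(r.x[2])%90,r.fun)
E
```

```text
top bar 340 (535.9962158203125, -296.4493103027344) (16.735408782958984, 106.5855484008789) 172.76802736072008 [72.97853425 84.14444375 88.70682485]
 collar 240 ((616.9405517578125, 239.29730224609375), 28.074485778808594)
 brass 163 [162.88222824 182.41262803 187.49916645] [615.35787917 237.67402117 179.22821264] [616.97434961 239.12201738 175.00157037]
 cross 170 135 [616.3 239.5] 21.364149037632348 0.15205803662134468
 cross 176 117 [616.4 239.6] 21.45715798336931 0.13946106937783523
scene bar 155 (542.0397338867188, -296.5442810058594) (16.768827438354492, 106.57068634033203) 173.79791585084715 [77.30548376 82.72048404 86.27302066]
 collar 161 ((617.9878540039062, 240.31591796875), 28.741910934448242)
 brass 71 [161.22657592 175.33185226 185.02722408] [627.04664578 235.91937856 174.64206071] [621.82514453 239.30754925 174.14283772]
 cross 170 48 [620.7 239.4] 20.259769768852404 0.025428625632558672
 cross 176 33 [621.4 240.1] 20.47430478804592 0.005376507286123913
```

Handle: about (539,-296.5), bar at 173.3°. Screw: about (619,239.7), ribs at 21°. The offset between them, (80,536), agrees in both views. Moving to the handle.

Emit:
{"api": "carry_out", "payload": {
  "targets": "0.3 0.5 0.5 0 -0.06;0.3 1 1 0 -0.12;0.3 1 1 0 -0.152;0.3 1 1 0 -0.152;0.3 1 1 0 -0.152"
}}

```text
t: 0.72
eef_pos: [354.5, -386.2, 239.2]
tcp_rot: [[0.994, -0.112, -0.0], [-0.112, -0.994, 0.001], [-0.0, -0.001, -1.0]]
contact_force: [-0.5, -0.2, 0.5]
gripper_width: 59.7
gripper_force: 0.0
```

Emit:
{"api": "carry_out", "payload": {
  "targets": "0.3 1 0.609 0 0;0.3 1 0.609 0 0;0.3 1 0.609 0 0;0.3 1 0.609 0 0"
}}

```text
t: 1.23
eef_pos: [504.8, -295.7, 239.0]
tcp_rot: [[0.994, -0.112, -0.0], [-0.112, -0.994, 0.0], [-0.0, -0.0, -1.0]]
contact_force: [-0.1, -1.3, -0.2]
gripper_width: 59.5
gripper_force: 0.0
```

Emit:
{"api": "carry_out", "payload": {
  "targets": "0.3 0.237 0 0 0;0.3 0.237 0 -0.4 0;0.3 0.237 0 -0.8 0;0.3 0.237 0 -0.8 0;0.3 0.237 0 -0.8 0"
}}

```text
t: 1.85
eef_pos: [539.4, -298.4, 122.0]
tcp_rot: [[0.993, -0.117, 0.002], [-0.117, -0.993, -0.002], [0.002, 0.002, -1.0]]
contact_force: [-0.3, 0.0, 0.7]
gripper_width: 59.6
gripper_force: 0.0
```

```bash
python3 - <<'E'
from h import *
s=arm.state();print(s["t"],s["eef_pos"],np.round(s["tcp_rot"],3).tolist(),s["gripper_width"])
p,_=arm.get_image("scene");q,_=arm.get_image("top")
cv2.imwrite("pics/a1.png",np.hstack([cv2.resize(p[120:260,120:280],(400,350)),cv2.resize(q[130:280,270:440],(400,350))]))
E
```

```text
1.85 [ 539.39759706 -298.44152145  122.03138473] [[0.993, -0.117, 0.002], [-0.117, -0.993, -0.002], [0.002, 0.002, -1.0]] 59.59323864625852
```

View pics/a1.png

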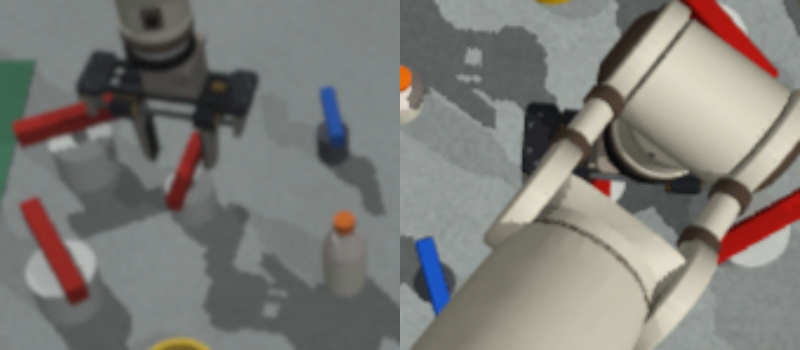

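The scene view (left) shows the open fingers straddling the small red bar near the crop centre. Clearances look fine, so I'll descend, close and lift.

Emit:
{"api": "carry_out", "payload": {
  "targets": "0.3 0 0 -0.13 0;0.3 0 0 -0.264 0;0.3 0 0 -0.264 0;0.3 0 0 -0.264 0"
}}

```text
t: 2.45
eef_pos: [539.0, -296.3, 79.7]
tcp_rot: [[0.993, -0.115, -0.0], [-0.115, -0.993, 0.0], [-0.0, -0.0, -1.0]]
contact_force: [-0.4, 0.2, 0.3]
gripper_width: 59.8
gripper_force: 0.0
```

Emit:
{"api": "carry_out", "payload": {
  "targets": "-1 0 0 0 0;-1 0 0 0 0;-1 0 0 0 0;-1 0 0 0 0;-1 0 0 0 0"
}}

```text
t: 3.08
eef_pos: [539.1, -296.5, 80.1]
tcp_rot: [[0.993, -0.115, 0.0], [-0.115, -0.993, -0.0], [0.0, 0.0, -1.0]]
contact_force: [0.4, -0.6, 0.3]
gripper_width: 17.5
gripper_force: 30.0
```

Emit:
{"api": "carry_out", "payload": {
  "targets": "-1 0 0 0.2 0;-1 0 0 0.5 0;-1 0 0 0.8 0;-1 0 0 1 0;-1 0 0 1 0"
}}

```text
t: 3.7
eef_pos: [540.1, -297.2, 232.3]
tcp_rot: [[0.993, -0.115, 0.004], [-0.115, -0.993, -0.003], [0.004, 0.003, -1.0]]
contact_force: [1.2, 0.7, -2.8]
gripper_width: 17.7
gripper_force: 30.0
```

Emit:
{"api": "carry_out", "payload": {
  "targets": "-1 0 0 0.3 0;-1 0.06 0.3 0.54 0.05;-1 0.133 0.6 0.54 0.1;-1 0.133 0.893 0.54 0.153;-1 0.133 0.893 0.54 0.153"
}}

```text
t: 4.32
eef_pos: [558.3, -159.2, 308.1]
tcp_rot: [[0.933, 0.361, -0.004], [0.361, -0.933, 0.003], [-0.003, -0.004, -1.0]]
contact_force: [0.6, -1.2, -3.4]
gripper_width: 17.6
gripper_force: 30.0
```

Emit:
{"api": "carry_out", "payload": {
  "targets": "-1 0.06 0.3 0 0;-1 0.1 0.6 0 0;-1 0.133 0.893 0 0;-1 0.133 0.893 0 0"
}}

```text
t: 4.82
eef_pos: [578.5, -26.4, 308.7]
tcp_rot: [[0.933, 0.359, -0.003], [0.359, -0.933, 0.001], [-0.003, -0.002, -1.0]]
contact_force: [-0.4, 0.3, -3.6]
gripper_width: 17.8
gripper_force: 30.0
```

Emit:
{"api": "carry_out", "payload": {
  "targets": "-1 0.06 0.3 0 0;-1 0.1 0.6 0 0;-1 0.133 0.893 0 0;-1 0.133 0.893 0 0"
}}

```text
t: 5.32
eef_pos: [598.7, 106.7, 309.0]
tcp_rot: [[0.933, 0.359, -0.003], [0.359, -0.933, 0.0], [-0.002, -0.001, -1.0]]
contact_force: [1.2, -0.8, -3.8]
gripper_width: 18.0
gripper_force: 30.0
```

Emit:
{"api": "carry_out", "payload": {
  "targets": "-1 0.06 0.3 0 0;-1 0.1 0.6 0 0;-1 0.133 0.893 0 0;-1 0.133 0.893 0 0;-1 0.133 0.893 0 0"
}}

```text
t: 5.95
eef_pos: [619.1, 237.4, 309.7]
tcp_rot: [[0.935, 0.355, -0.002], [0.355, -0.935, -0.001], [-0.002, 0.001, -1.0]]
contact_force: [0.1, 0.2, -3.0]
gripper_width: 17.8
gripper_force: 30.0
```

```bash
python3 - <<'E'
from h import *
p,d=arm.get_image("scene");q,dq=arm.get_image("top")
s=arm.state();print(s["t"],s["eef_pos"],np.round(s["tcp_rot"],3).tolist(),s["contact_force"])
for n,i,dd in(("scene",p,d),("top",q,dq)):
    X=cloud(n,dd);hs=cv2.cvtColor(i,cv2.COLOR_BGR2HSV)
    m=(hs[...,1]>140)&((hs[...,0]<8)|(hs[...,0]>172))&(np.hypot(X[...,0]-619,X[...,1]-240)<75)&(X[...,2]>200)
    P=X[m];
    if len(P)<10: print(n,len(P));continue
    c,z,_=cv2.minAreaRect(P[:,:2].astype(np.float32));w,v=np.linalg.eigh(np.cov(P[:,:2].T))
    print(n,len(P),c,z,np.degrees(np.arctan2(*v[::-1,1]))%180,np.percentile(P[:,2],[2,50,98]))
cv2.imwrite("pics/b1.png",np.hstack([cv2.resize(p[90:260,310:470],(376,400)),cv2.resize(q[90:260,30:200],(400,400))]))
E
```

```text
6.05 [619.17506695 237.32384212 310.44313144] [[0.935, 0.355, -0.001], [0.355, -0.935, -0.001], [-0.001, 0.001, -1.0]] [-0.43359853 -0.11847813 -2.50206598]
scene 191 (620.9588012695312, 236.20135498046875) (103.6161880493164, 20.821760177612305) 17.5181259602075 [300.02777208 311.39496223 316.47038261]
top 336 (590.9776611328125, 223.0758819580078) (54.023189544677734, 37.406253814697266) 22.891741744120623 [299.24180093 313.95296474 317.25355615]
```

View pics/b1.png

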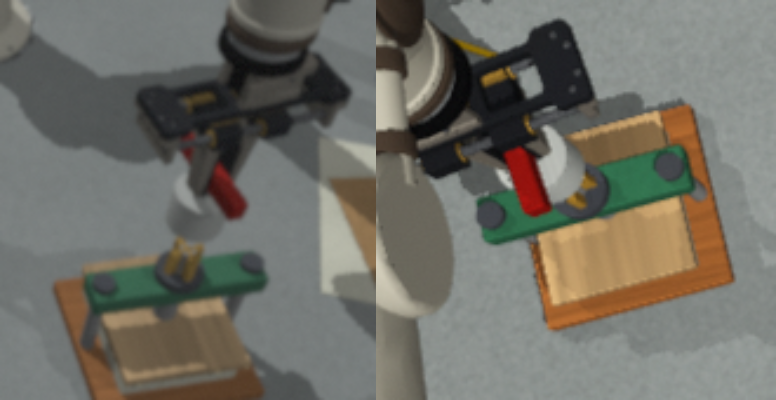

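The handle is held upright above the screw: its hub is at crop (195,205) and the ribs are at (185,260) in the left view. Lowering to just above the ribs.

Emit:
{"api": "carry_out", "payload": {
  "targets": "-1 0 0 -0.1 0;-1 0 0 -0.2 0;-1 0 0 -0.2 0;-1 0 0 -0.2 0;-1 0 0 -0.2 0"
}}

```text
t: 6.68
eef_pos: [619.2, 239.5, 281.8]
tcp_rot: [[0.934, 0.357, 0.001], [0.357, -0.934, 0.0], [0.001, 0.0, -1.0]]
contact_force: [0.7, 0.2, -3.2]
gripper_width: 17.9
gripper_force: 30.0
```

```bash
python3 - <<'E'
from h import *
p,d=arm.get_image("scene")
s=arm.state();print(s["t"],s["eef_pos"],np.round(s["tcp_rot"],3).tolist(),s["contact_force"])
X=cloud("scene",d);hs=cv2.cvtColor(p,cv2.COLOR_BGR2HSV)
m=(hs[...,1]>140)&((hs[...,0]<8)|(hs[...,0]>172))&(np.hypot(X[...,0]-619,X[...,1]-240)<75)&(X[...,2]>200)
P=X[m];c,z,_=cv2.minAreaRect(P[:,:2].astype(np.float32));w,v=np.linalg.eigh(np.cov(P[:,:2].T))
print(len(P),c,z,np.degrees(np.arctan2(*v[::-1,1]))%180)
# hub: grey pts, circle fit on visible cylinder side
h=(hs[...,1]<60)&(X[...,2]>200)&(X[...,2]<236)&(np.hypot(X[...,0]-619,X[...,1]-240)<45)
Q=X[h][:,:2]
from scipy.optimize import least_squares
r=least_squares(lambda a:np.hypot(*(Q-a).T)-30,[615,238],loss="soft_l1");print("hub",len(Q),r.x,r.cost)
E
```

```text
6.725 [619.14289499 239.53350133 281.76877747] [[0.934, 0.357, 0.001], [0.357, -0.934, 0.0], [0.001, 0.0, -1.0]] [ 0.19791042 -0.59076204 -2.444283  ]
178 (622.4231567382812, 238.90261840820312) (102.34102630615234, 21.11661148071289) 16.093994915990464
hub 228 [617.27580741 237.92635668] 73.89664305328094
```

Emit:
{"api": "carry_out", "payload": {
  "targets": "-1 0 0 -0.04 0;-1 0 0 -0.08 0;-1 0 0 -0.11 0;-1 0 0 -0.14 0;-1 0 0 -0.14 0"
}}

```text
t: 7.35
eef_pos: [618.6, 239.3, 259.4]
tcp_rot: [[0.934, 0.357, -0.001], [0.357, -0.934, -0.0], [-0.001, -0.0, -1.0]]
contact_force: [0.4, -0.6, -2.2]
gripper_width: 17.7
gripper_force: 30.0
```

Emit:
{"api": "carry_out", "payload": {
  "targets": "-1 0 0 -0.02 0;-1 0 0 -0.04 0;-1 0 0 -0.06 0;-1 0 0 -0.06 0"
}}

```text
t: 7.85
eef_pos: [618.7, 239.3, 250.6]
tcp_rot: [[0.934, 0.357, -0.001], [0.357, -0.934, -0.0], [-0.001, -0.0, -1.0]]
contact_force: [0.4, -0.1, -3.1]
gripper_width: 17.8
gripper_force: 30.0
```

The teeth have passed between the ribs with no force. Continuing down.

Emit:
{"api": "carry_out", "payload": {
  "targets": "-1 0 0 -0.03 0;-1 0 0 -0.06 0;-1 0 0 -0.09 0;-1 0 0 -0.11 0;-1 0 0 -0.11 0"
}}

```text
t: 8.48
eef_pos: [618.7, 239.3, 234.1]
tcp_rot: [[0.934, 0.357, -0.001], [0.357, -0.934, -0.0], [-0.001, -0.0, -1.0]]
contact_force: [-0.0, 0.3, -3.2]
gripper_width: 17.8
gripper_force: 30.0
```

Emit:
{"api": "carry_out", "payload": {
  "targets": "-1 0 0 -0.013 0;-1 0 0 -0.026 0;-1 0 0 -0.033 0;-1 0 0 -0.04 0;-1 0 0 -0.04 0"
}}

```text
t: 9.1
eef_pos: [619.0, 239.4, 230.0]
tcp_rot: [[0.934, 0.357, 0.001], [0.357, -0.934, 0.0], [0.001, 0.0, -1.0]]
contact_force: [-3.3, -1.9, 5.3]
gripper_width: 17.7
gripper_force: 30.0
```

Contact at z=230.0 (80 + 150, as expected for fully home). I'll press slightly more with a small rock to confirm.

Emit:
{"api": "carry_out", "payload": {
  "targets": "-1 0 0 -0.013 0;-1 0 0 -0.02 0.01;-1 0 0 -0.02 -0.01;-1 0 0 -0.02 0;-1 0 0 -0.02 0"
}}

```text
t: 9.72
eef_pos: [620.3, 239.8, 229.9]
tcp_rot: [[0.934, 0.357, 0.006], [0.357, -0.934, 0.001], [0.006, 0.001, -1.0]]
contact_force: [-4.3, -1.7, 14.0]
gripper_width: 17.8
gripper_force: 30.0
```

Emit:
{"api": "carry_out", "payload": {
  "targets": "-1 0 0 0.02 0;-1 0 0 0.02 0;-0.3 0 0 0.02 0;0.1 0 0 0.02 0;0.1 0 0 0.02 0"
}}

```text
t: 10.35
eef_pos: [618.5, 239.3, 227.7]
tcp_rot: [[0.934, 0.357, -0.001], [0.357, -0.934, -0.0], [-0.001, -0.0, -1.0]]
contact_force: [-0.3, 0.1, -0.5]
gripper_width: 45.2
gripper_force: 0.0
```

Emit:
{"api": "carry_out", "payload": {
  "targets": "0.1 0 0 0 0;0.1 0 0 0.1 0;0.1 0 0 0.3 0;0.1 0 0 0.6 0;0.1 0 0 0.9 0"
}}

```text
t: 10.98
eef_pos: [618.7, 239.4, 366.1]
tcp_rot: [[0.934, 0.357, 0.001], [0.357, -0.934, 0.0], [0.001, 0.0, -1.0]]
contact_force: [0.3, -0.1, 0.2]
gripper_width: 50.7
gripper_force: 0.0
```

Emit:
{"api": "carry_out", "payload": {
  "targets": "0.1 -0.3 -0.3 0 0;0.1 -0.6 -0.6 0 0;0.1 -1 -1 0 0;0.1 -1 -1 0 0;0.1 -1 -1 0 0"
}}

```text
t: 11.6
eef_pos: [468.5, 88.7, 365.2]
tcp_rot: [[0.935, 0.355, 0.003], [0.355, -0.935, -0.0], [0.003, 0.001, -1.0]]
contact_force: [0.8, -0.9, 0.8]
gripper_width: 50.6
gripper_force: 0.0
```

```bash
python3 - <<'E'
from h import *
p,d=arm.get_image("scene");q,dq=arm.get_image("top")
s=arm.state();print(s["t"],s["eef_pos"],s["contact_force"])
for n,i,dd in(("scene",p,d),("top",q,dq)):
    X=cloud(n,dd);hs=cv2.cvtColor(i,cv2.COLOR_BGR2HSV)
    m=(hs[...,1]>140)&((hs[...,0]<8)|(hs[...,0]>172))&(np.hypot(X[...,0]-619,X[...,1]-240)<75)&(X[...,2]>190)
    P=X[m]
    if len(P)<10: print(n,len(P));continue
    c,z,_=cv2.minAreaRect(P[:,:2].astype(np.float32));w,v=np.linalg.eigh(np.cov(P[:,:2].T))
    print(n,len(P),c,z,np.degrees(np.arctan2(*v[::-1,1]))%180,np.percentile(P[:,2],[2,50,98]))
    print([r for r in bars(n,i,84,(105,150,60),(130,255,255))],[r for r in bars(n,i,120,(9,170,150),(18,255,255),20)])
cv2.imwrite("pics/e1.png",np.hstack([cv2.resize(p[120:280,310:470],(400,400)),cv2.resize(q[90:250,30:190],(400,400))]))
E
```

```text
11.7 [469.45215577  89.70128576 364.46530199] [ 0.66232267  1.02286389 -0.01215803]
scene 293 (621.964599609375, 236.21018981933594) (108.95275115966797, 16.26224136352539) 20.778101908578805 [220.03939325 231.59716045 235.18191957]
[(array([253., 166.]), array([ 447.1, -130.8,   91.4,   17.9,   16.4]))] []
top 277 (637.3350830078125, 245.2249298095703) (62.6070671081543, 19.47597885131836) 22.90505290355557 [225.65204327 233.95627848 237.48313332]
[(array([285., 250.]), array([ 434.9, -130.7,   84. ,   18.5,   13.7]))] [(array([168., 181.]), array([594.6, 129.6,  43.4,  24.2,  14.3])), (array([269., 163.]), array([ 629.9, -100.4,   23.2,   18.1,  178.5])), (array([162., 150.]), array([661.2, 146.4,  82.1,  26.3,  16.1]))]
```

View pics/e1.png

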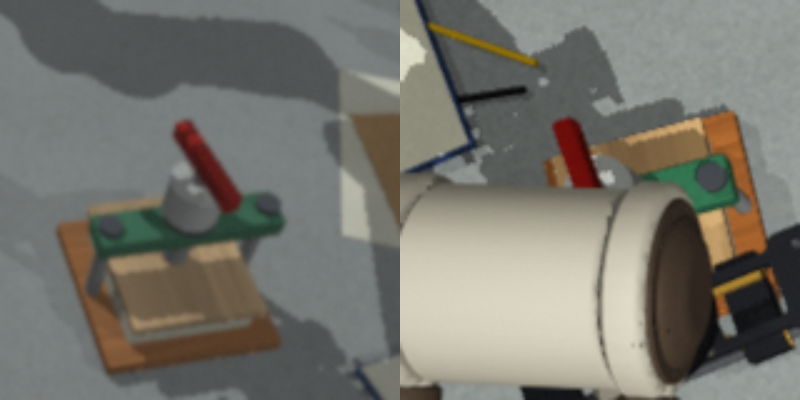

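The hub now sits on the collar at left-crop (190,215). Bar-top height is 234 mm (150 + 84). A quick tilt check before handing in.

```bash
python3 - <<'E'
from h import *
def f(p,d,cx,cy,zl):
    X=cloud("scene",d);hs=cv2.cvtColor(p,cv2.COLOR_BGR2HSV)
    P=X[(hs[...,1]>140)&((hs[...,0]<8)|(hs[...,0]>172))&(np.hypot(X[...,0]-cx,X[...,1]-cy)<75)&(X[...,2]>zl)]
    c=P[:,:2].mean(0);w,v=np.linalg.eigh(np.cov(P[:,:2].T));u=(P[:,:2]-c)@v[:,1]
    print(c,[round(float(np.percentile(P[(u>a)&(u<=a+18),2],80)),1) for a in range(-54,54,18)])
g=np.load("scene.npz");f(g["p"],g["d"],540,-295,55)
p,d=arm.get_image("scene");f(p,d,619,240,200);print(arm.state()["t"])
E
```

```text
[ 544.14923367 -296.16699434] [83.5, 84.2, 84.4, 84.0, 83.3, 84.5]
[626.0002787  235.64757942] [233.3, 234.4, 234.0, 233.3, 233.4, 234.1]
11.75
```

Level, and exactly 150 mm above its table height, so it is fully home. Handing in.

```bash
python3 -c "
from rig import arm
print(arm.hand_in())"
```

```text
the job is handed in; nothing more can be done
None
```

The small red T-handle is fully home on the screw's collar, level and released; the blue handle and glue bottle were not touched, and the job was handed in at about 11.8 s.

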